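Set the plunger cap of a windscreen-repair injector

ROBOT

A 6-joint arm with a two-finger parallel gripper is mounted at the origin on the work surface. World frame = base frame: x ahead of the robot, y to its left, z up, the work surface at z = 0. Lengths are in mm, angles in rad, forces in N, time in s.
With the tool pointing down it reaches from about 350 to 950 mm from the base axis. Payload 17.4 kg.
Tool frame: the origin (TCP) lies at the very end of the fingers, on their centre line; the grasp point (between the pads) lies bot.grip_point_offset behind it (bot.grip_point_offset is the distance from the TCP to the grasp point, in mm); z points along the fingers, y is the line along which they close (so a half turn about z gives the same grasp; the last joint's range is limited). The gripper opens to 93 mm and grips with 3 to 60 N. Pads are 15 mm wide; open, the fingers measure 128 mm over their backs; the gripper's body (75 mm by 188 mm) begins 65 mm behind the grasp point.
Start: joints at [1.187, 0.116, 1.442, -0, 1.584, -0.038], TCP at [228.799, 635.046, 218.646] pointing down, gripper open.
Joint ranges: [-2.83, 2.83], [-0.83, 2.19], [0.07, 2.5], [-1.14, 4.28], [0.01, 3], [-2.97, 2.97]. Speed limits (rad/s): [1.89, 1.89, 2.22, 3.14, 3.14, 3.14].

INTERFACE

Orientations are given as a unit quaternion [x, y, z, w].
In Python, from bench import bot gives the robot as it stands.
- The arm moves only by the tool send_rows, never from a script. Its argument "steps" is a list of rows, each an object with "rotation": the turn, a rotation vector about the world's x, y, z in rad, a list of three; "travel": the shift along the world's x, y, z in mm, a list of three; "fingers": the finger opening in mm, from 0 to 93. A call has 1 to 8 rows; each row is the pose to reach, as a shift and turn from the pose commanded when the call began; what a row does not reach only later rows make up. A row lasts 1/10 s, in which the tool goes at most 50 mm and 8.59 degrees, less where a joint would pass 70% of its speed; a pose out of reach is approached as far as the arm can. A call with a gripper value outside its range is refused whole. The fingers move at their own pace and stop on an object; "squeeze" is the grip in N (left out, the last holds). Time passes only in rows, so rows that repeat a pose let the fingers close. It gives the time, the measured TCP pose, the force, the opening and the grip force at its end, in the units of the state.
- bot.get_obs(): the state, without advancing time (a new reading comes with each control period).
- bot.camera(name): name is "scene" or "side" or "wrist"; returns the picture (480x640x3 uint8, blue, green, red); there is no depth.
- bot.calibration(name): a dict with "fov_y" (degrees; the focal length in pixels is half the picture's height over the tangent of half this angle, whatever the lens; pixels are square), "cx", "cy" (the principal point, pixels), "origin" and "orientation" of the camera in the world. Camera axes: x right, y down, z forward; pixel columns grow to the right and rows downward; lengths in mm; the calibration is good to about 2 mm. A picture is of the moment at which its call begins: read the wrist's pose just before it. calibration takes no time and is no camera call; for the wrist camera it gives the pose at the moment of the call.
- bot.sign_off(): hands the job in; it is judged then, once.
The state is a dict: "time_s": time; "joints": joint angles; "qd": joint speeds; "tau": joint torques, N m; "position": TCP position; "ee_rot": TCP orientation; "contact_force": force on the tool from outside, world axes, zero at the start; "ft_torque": the same for the moment, N m; "grip_width": opening from 0.0 (shut) to 1.0 (fully open); "gripper_force": force on a finger pad.
Only numpy, scipy, OpenCV 4.12 (cv2) and the standard library are available. Lean on these libraries where they do the work, as an engineer would, in place of code of your own. Each camera call takes 0.05 s, during which the arm holds its last target. There are 200 camera calls.

TASK

Get the windscreen-repair injector ready on its bench stand: put the loose grey cap with the bar on top rim down over the square head of the plunger so that it sits flush on the flange, screw it in clockwise until it bottoms out, then back it off a quarter turn. Finish while still gripping the cap there: do not let go of it. Leave the bottle, the jar and the scraper where they are.

Things in the scene. Friction and masses are not known exactly. Their poses are not given: they have to be found in the camera images.
- cap: Loose grey plastic cap, 44 mm tall, 55 to 100 g, rim down on the mat at the start. Ribbed round skirt 52 mm across, 24 mm high; on it a straight grip bar 46 long, 12 thick, 20 mm high, pinched from above. Under it a square socket 23.6 mm wide, 18 mm deep, sides parallel and square to the bar. Origin: centre of the rim's underside; z up through the bar, x along the bar.
- drive_seat (a point): Centre of the top face of the plunger's flange (50 mm across), where the cap's rim rests; turns and sinks with the plunger. The dark square head stands 14 mm above it: 22 mm wide for the lower 8 mm, then tapering to 15 mm. z up; x, y square to the head's sides: the cap fits in four yaws a quarter turn apart, with about 0.07 rad of turning play each way; only its weight keeps it on.
- plunger (a joint): How far the plunger is screwed in, rad, clockwise seen from above positive. It bottoms out at a firm stop at 4.0, where the flange's underside meets the barrel; at the start it reads 1.2 to 2.6. It sinks 1.6 mm per rad (10 mm a turn), turns with about 0.12 N m of friction and stays where it is left.
- stand: Fixed stand: aluminium block 95 x 75 x 18 mm with the upright steel injector barrel (44 mm across at its collar, its top 52 mm above the block's underside) in the middle; the plunger comes out of its top. Origin: centre of the block's underside, on the plunger's axis; z up. It lies on the mat, 3 mm above the table.
- resin_bottle: Bystander: small white bottle with a blue cap, 32 mm across, 75 mm tall, upright. Origin: centre of its underside.
- polish_jar: Bystander: amber jar with a white lid, 48 mm across, 50 mm tall, upright. Origin: centre of its underside.
- scraper: Bystander: hand scraper with a yellow handle and black head, about 105 x 38 x 14 mm, lying flat. Origin: on its underside, near its middle; x along the handle towards the head.
There are look-alikes about, which are no part of the job. There is more than one size of the cap; the one meant has the size given above.

How it is judged:
By the outcome, as a careful person would: the job done as asked, in the order asked, and still so for the second after the job is handed in, while the arm keeps its last pose, push and grip.
It also fails if it takes over 72 s, if anything falls off the work surface, if the arm or the gripper's body presses on something with over 40 N, if the wrist force passes 120 N, or if a joint passes its speed limit or range.

## Working session

There is one attempt and no reset: what is moved stays moved. The work goes in short steps, Python scripts to look and compute and a tool call to move; the robot and the scene stay as the last step left them, time stands still between calls to the robot, and variables do not carry over. Pictures are saved under pics/ and viewed, at most 10 in all, crops included, and the job is handed in when it is done.

Besides the shell and the picture viewer there is one more tool, called after "Emit:" as a command line: name --argument value ..., lists and objects as JSON in quotes. send_rows: Moves the arm, as the interface text tells. Its arguments: {"type":"object","properties":{"steps":{"type":"array"},"squeeze":{"type":"number"}},"required":["steps"]}

```bash
mkdir -p pics; python3 - <<'E'
from bench import bot
import cv2
for n in("scene","side","wrist"):
    c=bot.calibration(n); print(n,c)
    cv2.imwrite(f"pics/{n}0.png",bot.camera(n))
o=bot.get_obs();print(o,bot.grip_point_offset)
E
```

```text
scene {'fov_y': 42.81252616750096, 'cx': 313.12533304539454, 'cy': 234.47677011756264, 'origin': array([1414.58000036,  644.72905985,  764.56155456]), 'orientation': array([ 0.3832905 ,  0.79285496, -0.42608948, -0.20716455])}
side {'fov_y': 50.579349479195145, 'cx': 322.0254389299195, 'cy': 232.95605295675094, 'origin': array([ 260.77733029, -908.48480906,  785.82864562]), 'orientation': array([ 0.88120981, -0.15667157,  0.07082629, -0.44034863])}
wrist {'fov_y': 68.42219891483057, 'cx': 319.21194864092246, 'cy': 239.52651324863092, 'origin': array([166.65228064, 657.64833391, 384.51547024]), 'orientation': array([0.81173419, 0.5708133 , 0.07015607, 0.10167554])}
{'time_s': 0.15, 'joints': array([ 1.18719275e+00,  1.16368899e-01,  1.44207186e+00, -2.14375938e-05,
        1.58397427e+00, -3.78040147e-02]), 'qd': array([-0.00122264, -0.00152307, -0.00143328, -0.00172243, -0.00012266,
       -0.00197766]), 'tau': array([ 7.23926314e-04, -7.21761703e+01, -6.22949696e+01,  7.78950518e-02,
        2.24514148e-02, -5.80771348e-05]), 'position': array([228.75727893, 634.91227857, 218.10422572]), 'ee_rot': array([ 1.72039733e-01,  9.85089925e-01, -4.04336942e-04, -7.55185848e-05]), 'contact_force': array([ 0.75433337, -0.26095477,  0.60909684]), 'ft_torque': array([0.04774403, 0.07204568, 0.00760082]), 'gripper_force': 0.0, 'grip_width': 0.9982482664621429} 18.8
```

View pics/scene0.png

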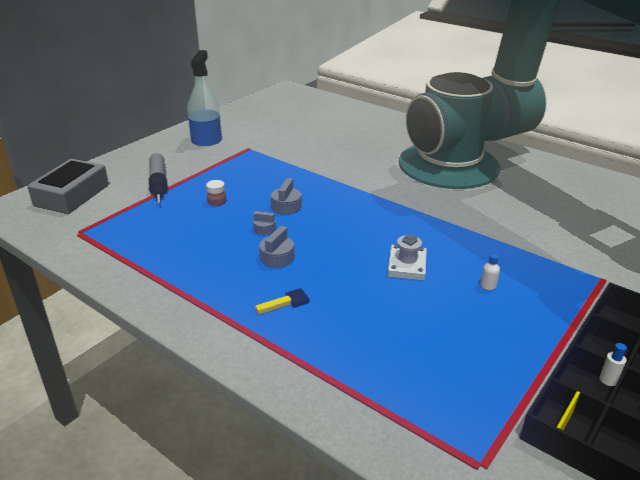

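View pics/side0.png

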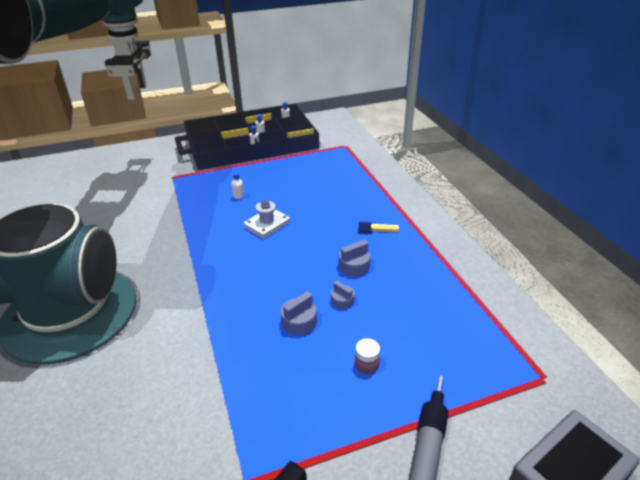

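The scene view shows two large caps (286,200), (277,248) and a smaller one (264,222), with the stand at (407,262). Next I check sizes by calculation and look at enlarged crops.

```bash
cat > h.py <<'E'
import numpy as np,cv2
from scipy.spatial.transform import Rotation as R
def ray(c,u,v):
    f=240/np.tan(np.radians(c["fov_y"])/2)
    return R.from_quat(c["orientation"]).apply([(u-c["cx"])/f,(v-c["cy"])/f,1.])
def hit(c,u,v,z):
    d=ray(c,u,v); return c["origin"]+d*(z-c["origin"][2])/d[2]
def proj(c,P):
    f=240/np.tan(np.radians(c["fov_y"])/2)
    p=R.from_quat(c["orientation"]).inv().apply(np.atleast_2d(P)-c["origin"])
    return p[:,:2]/p[:,2:]*f+[c["cx"],c["cy"]]
E
python3 - <<'E'
from bench import bot
from h import *
S,D=bot.calibration("scene"),bot.calibration("side")
for n,a,b,z in[("A",(286,203),(299,317),20),("B",(264,225),(343,296),20),("C",(277,252),(354,262),20),("stand",(407,263),(267,222),21),("jar",(216,193),(367,356),28),("bottle",(490,275),(237,188),40)]:
    print(n,hit(S,*a,z).round(),hit(D,*b,z).round())
for n,l,r in[("A",(271,203),(302,203)),("B",(252.5,226),(276,226)),("C",(260,251),(295,251))]: print(n,np.linalg.norm(hit(S,*l,15)-hit(S,*r,15)))
s=cv2.imread("pics/scene0.png");d=cv2.imread("pics/side0.png")
k=lambda i,x,y:cv2.resize(i[y:y+60,x:x+80],(400,300),interpolation=cv2.INTER_CUBIC)
cv2.imwrite("pics/c1.png",np.vstack([np.hstack([k(s,230,200),k(s,370,225)]),np.hstack([k(d,305,265),k(d,225,190)])]))
E
```

```text
A [ 463. -189.   20.] [ 454. -203.   20.]
B [ 568. -165.   20.] [ 561. -177.   20.]
C [630. -72.  20.] [627. -82.  20.]
stand [494. 165.  21.] [478. 144.  21.]
jar [ 542. -344.   28.] [ 541. -350.   28.]
bottle [451. 325.  40.] [436. 304.  40.]
A 74.66785327863325
B 53.30147141370601
C 74.68194809611835
```

View pics/c1.png

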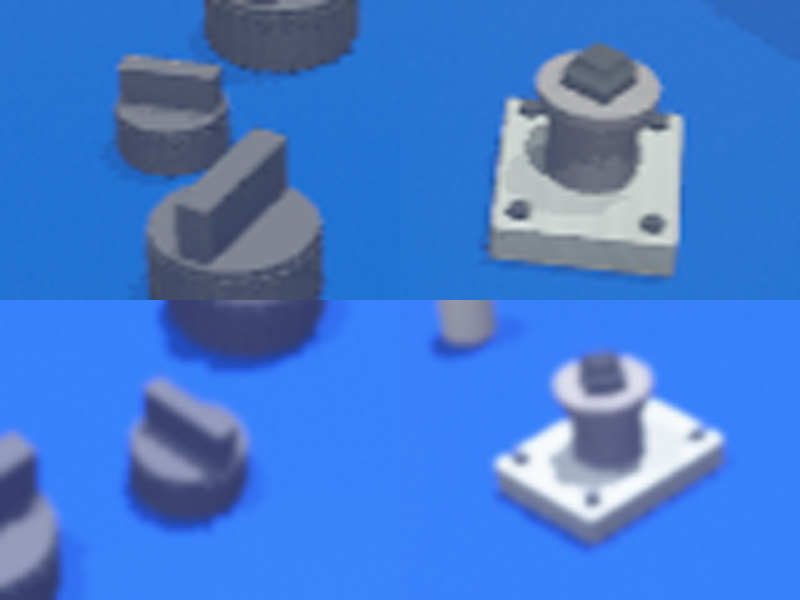

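The crops confirm that the small cap at scene (264,222) is the 52 mm one; the others are about 75 mm. I'll go over the stand for a wrist look, then on to the cap.

Emit:
send_rows --steps '[{"travel":[23,-43,0],"rotation":[0,0,0],"fingers":93},{"travel":[46,-86,0],"rotation":[0,0,0],"fingers":93},{"travel":[69,-129,0],"rotation":[0,0,0],"fingers":93},{"travel":[92,-172,0],"rotation":[0,0,0],"fingers":93},{"travel":[115,-215,0],"rotation":[0,0,0],"fingers":93},{"travel":[138,-258,0],"rotation":[0,0,0],"fingers":93},{"travel":[161,-301,0],"rotation":[0,0,0],"fingers":93},{"travel":[184,-344,0],"rotation":[0,0,0],"fingers":93}]'

```text
time_s: 0.95
position: [413.2, 289.2, 218.7]
ee_rot: [0.172, 0.985, 0.0, 0.0]
contact_force: [1.1, 1.1, 0.4]
grip_width: 1.0
gripper_force: 0.0
```

Emit:
send_rows --steps '[{"travel":[22,-43,-10],"rotation":[0,0,0],"fingers":93},{"travel":[44,-86,-20],"rotation":[0,0,0],"fingers":93},{"travel":[66,-136,-30],"rotation":[0,0,0],"fingers":93},{"travel":[66,-136,-40],"rotation":[0,0,0],"fingers":93},{"travel":[66,-136,-40],"rotation":[0,0,0],"fingers":93},{"travel":[66,-136,-40],"rotation":[0,0,0],"fingers":93}]'

```text
time_s: 1.55
position: [478.5, 155.7, 178.7]
ee_rot: [0.172, 0.985, 0.0, -0.0]
contact_force: [-0.0, 0.7, 0.6]
grip_width: 1.001
gripper_force: 0.0
```

```bash
python3 - <<'E'
from bench import bot
from h import *
import pickle
c=bot.calibration("wrist");o=bot.get_obs();im=bot.camera("wrist")
pickle.dump((c,o),open("w1.pkl","wb"));cv2.imwrite("pics/w1.png",im);print(o["time_s"],o["position"],o["joints"],o["qd"])
E
```

```text
1.55 [478.47299254 155.70237766 178.70785195] [ 2.63724783e-01 -2.52074318e-01  1.85568513e+00  3.02868720e-04
  1.53838468e+00 -9.61470433e-01] [ 0.02081333 -0.0055324  -0.01366813 -0.00273327  0.00066333 -0.00122486]
```

View pics/w1.png

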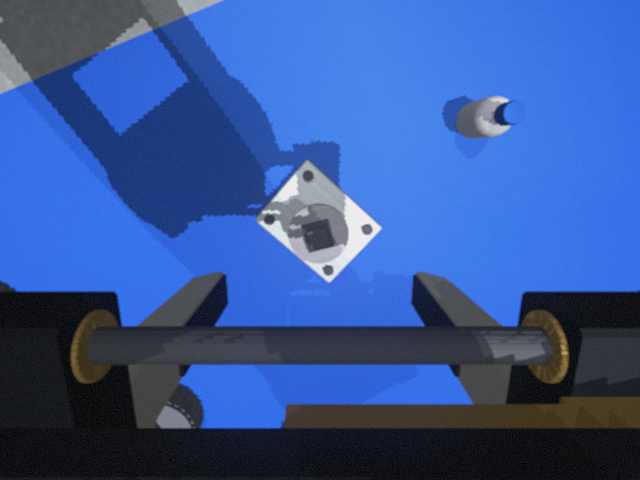

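View crop.

The wrist view shows the stand clearly: block corners (309,160), (382,228), (330,283), (256,218), and the square head near (318,235). Enlarging the head.

```bash
python3 - <<'E'
from h import *
import pickle
c,o=pickle.load(open("w1.pkl","rb"))
P=np.array([hit(c,*p,21) for p in[(309,160),(382,228),(330,283),(256,218)]])
print(P.round(1),P.mean(0),[np.linalg.norm(P[i]-P[i-1]).round(1) for i in range(4)])
im=cv2.imread("pics/w1.png")[200:275,270:370]
cv2.imwrite("pics/w1c.png",cv2.resize(im,(800,600),interpolation=cv2.INTER_CUBIC))
E
```

```text
[[421.  166.5  21. ]
 [502.8 209.5  21. ]
 [538.1 145.3  21. ]
 [453.9 101.7  21. ]] [478.9508779 155.7691266  21.       ] [np.float64(72.6), np.float64(92.4), np.float64(73.3), np.float64(94.9)]
```

View pics/w1c.png

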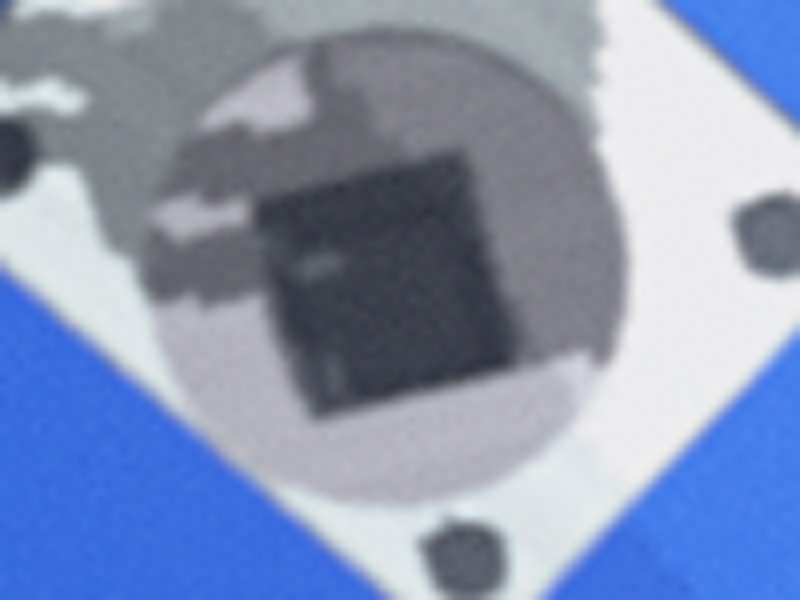

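```bash
python3 - <<'E'
from h import *
import pickle
from bench import bot
c,o=pickle.load(open("w1.pkl","rb"))
for z in(60,64,66,68):
    k=lambda x,y,z:hit(c,270+x/8-.4,200+y/8-.4,z)
    a,b=k(145,267,z),k(628,267,z);u,v=k(386,27,z),k(386,507,z)
    print(z,np.linalg.norm(a-b),np.linalg.norm(u-v),(a+b)/2,(u+v)/2)
    Q=np.array([k(*p,z+8) for p in[(257,205),(465,150),(515,365),(318,415)]])
    e=np.roll(Q,-1,0)-Q
    print(' head',Q.mean(0),np.linalg.norm(e,axis=1),np.degrees(np.arctan2(e[:,1],e[:,0]))%90)
S,D=bot.calibration("scene"),bot.calibration("side")
for C,p,q in[(S,(254,212.4),(274,214.4)),(D,(336.6,282),(351.4,291.6))]:
    a,b=hit(C,*p,47),hit(C,*q,47);print((a+b)/2,np.linalg.norm(a-b),np.degrees(np.arctan2(*(b-a)[1::-1]))%180)
E
```

```text
60 50.090846627504476 51.12484565265265 [478.43087398 154.4847351   60.        ] [478.92762202 154.25308581  60.        ]
 head [478.50721839 154.74340309  68.        ] [21.56034403 22.81361336 20.75469867 22.69644262] [85.29644539 83.43868654 85.00581587 85.46389966]
64 49.38853930401152 50.40804096812997 [477.56132315 154.81820367  64.        ] [478.05110644 154.58980225  64.        ]
 head [477.61147943 155.08276101  72.        ] [21.24933233 22.48452304 20.45530855 22.36904251] [85.29644539 83.43868654 85.00581587 85.46389966]
66 49.03738564226507 50.04963862586854 [477.12654773 154.98493795  66.        ] [477.61284865 154.75816047  66.        ]
 head [477.16360995 155.25243997  74.        ] [21.09382649 22.31997787 20.30561349 22.20534245] [85.29644539 83.43868654 85.00581587 85.46389966]
68 48.68623198051856 49.691236283607225 [476.69177231 155.15167223  68.        ] [477.17459086 154.92651869  68.        ]
 head [476.71574047 155.42211892  76.        ] [20.93832064 22.15543271 20.15591843 22.0416424 ] [85.29644539 83.43868654 85.00581587 85.46389966]
[ 562.83931512 -167.79874348   47.        ] 46.20765192739767 117.80336695993331
[ 562.56447499 -177.80776396   47.        ] 42.62904353845759 115.47058477758472
```

Emit:
send_rows --steps '[{"travel":[12,-46,12],"rotation":[0,0,0],"fingers":93},{"travel":[24,-92,12],"rotation":[0,0,0],"fingers":93},{"travel":[36,-138,12],"rotation":[0,0,0],"fingers":93},{"travel":[48,-184,12],"rotation":[0,0,0],"fingers":93},{"travel":[60,-230,12],"rotation":[0,0,0],"fingers":93},{"travel":[72,-276,12],"rotation":[0,0,0],"fingers":93},{"travel":[84,-322,0],"rotation":[0,0,0],"fingers":93},{"travel":[84,-322,0],"rotation":[0,0,0],"fingers":93}]'

```text
time_s: 2.4
position: [563.4, -169.6, 177.3]
ee_rot: [0.173, 0.985, -0.0, -0.001]
contact_force: [-0.6, 0.7, -1.2]
grip_width: 0.998
gripper_force: 0.0
```

Emit:
send_rows --steps '[{"travel":[0,0,-10],"rotation":[0,0,0],"fingers":93},{"travel":[0,0,-10],"rotation":[0,0,0],"fingers":93},{"travel":[0,0,-10],"rotation":[0,0,0],"fingers":93}]'

```text
time_s: 2.7
position: [562.9, -165.3, 168.9]
ee_rot: [0.171, 0.985, 0.0, 0.0]
contact_force: [-0.1, 0.4, 0.3]
grip_width: 0.998
gripper_force: 0.0
```

```bash
python3 - <<'E'
from bench import bot
from h import *
import pickle
c=bot.calibration("wrist");o=bot.get_obs();im=bot.camera("wrist")
pickle.dump((c,o),open("w2.pkl","wb"));cv2.imwrite("pics/w2.png",im);print(o["time_s"],o["position"],o["joints"])
E
```

```text
2.7 [ 562.87997787 -165.29055895  168.85959847] [-3.29176295e-01 -5.85541855e-02  1.70050770e+00  1.41609287e-04
  1.49947441e+00 -1.55626530e+00]
```

View pics/w2.png

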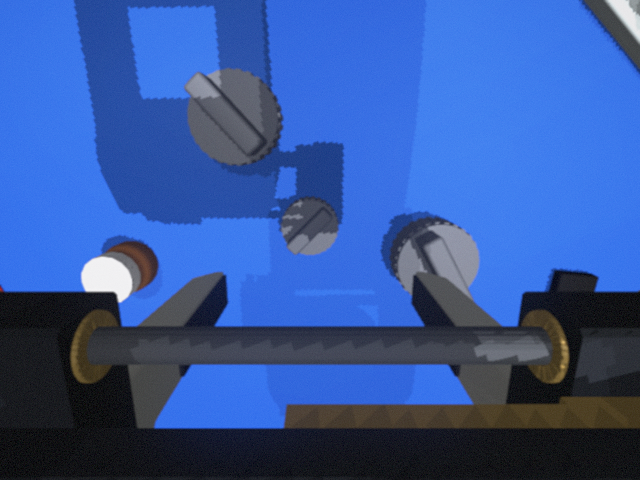

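The wrist view has the small cap at (309,226), with its bar running from lower left to upper right. Enlarging it.

```bash
python3 - <<'E'
from h import *
im=cv2.imread("pics/w2.png")[188:263,260:360]
im=cv2.convertScaleAbs(cv2.resize(im,(800,600),interpolation=cv2.INTER_CUBIC),alpha=1.5)
cv2.imwrite("pics/w2c.png",im)
E
```

```text
(no output)
```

View pics/w2c.png

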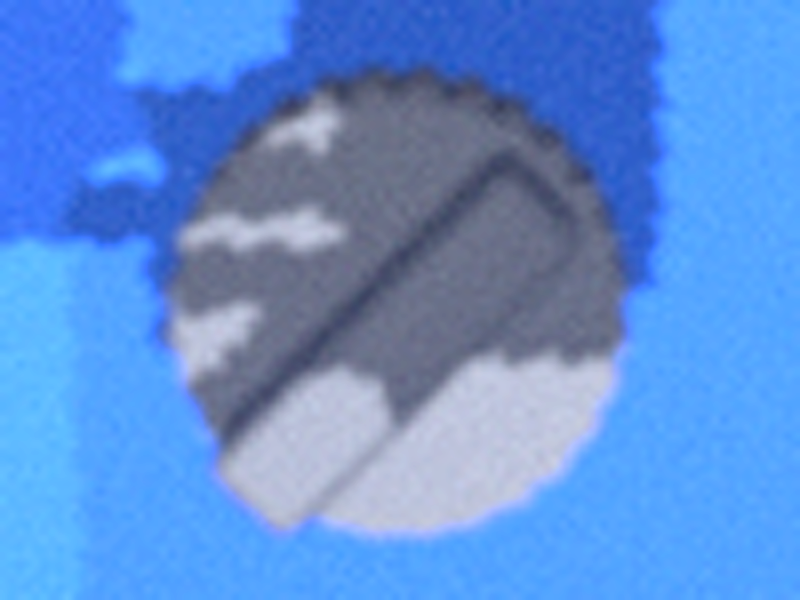

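```bash
python3 - <<'E'
from h import *
import pickle
c,o=pickle.load(open("w2.pkl","rb"))
k=lambda x,y,z:hit(c,260+x/8-.4,188+y/8-.4,z)
Q=np.array([k(*p,47) for p in[(225,465),(290,528),(562,243),(500,180)]])
e=np.roll(Q,-1,0)-Q
print(Q.mean(0),np.linalg.norm(e,axis=1),np.degrees(np.arctan2(e[:,1],e[:,0]))%180)
print((k(168,310,24)+k(622,310,24))/2, np.linalg.norm(k(168,310,24)-k(622,310,24)))
# TCP ground point & others
print("A",hit(c,235,116,32),"C",hit(c,440,253,32))
E
```

```text
[ 560.23456988 -173.81440961   47.        ] [ 9.69470671 42.11752302  9.2242108  42.08755386] [ 24.58453189 117.349826    24.6460253  116.71069322]
[ 560.09362841 -174.2100473    24.        ] 51.152765967089074
A [ 452.02819104 -198.61834456   32.        ] C [620.89051776 -71.3563617   32.        ]
```

Cap centre is about (560.3, -174) with the bar at 117° (size checks out). The head is at about (478, 155), with its yaw about -5° mod 90°. Aligning over the cap.

Emit:
send_rows --steps '[{"travel":[-2.5,-7,-15],"rotation":[0,0,-0.14],"fingers":50},{"travel":[-2.5,-7,-30],"rotation":[0,0,-0.28],"fingers":50},{"travel":[-2.5,-7,-45],"rotation":[0,0,-0.42],"fingers":50},{"travel":[-2.5,-7,-60],"rotation":[0,0,-0.56],"fingers":50},{"travel":[-2.5,-7,-75],"rotation":[0,0,-0.7],"fingers":50},{"travel":[-2.5,-7,-90],"rotation":[0,0,-0.757],"fingers":50},{"travel":[-2.5,-7,-90],"rotation":[0,0,-0.757],"fingers":50},{"travel":[-2.5,-7,-90],"rotation":[0,0,-0.757],"fingers":50}]'

```text
time_s: 3.55
position: [560.5, -173.4, 79.4]
ee_rot: [0.523, 0.853, 0.0, 0.0]
contact_force: [-0.2, 0.6, 0.7]
grip_width: 0.539
gripper_force: 0.0
```

Emit:
send_rows --steps '[{"travel":[0,0,-15],"rotation":[0,0,0],"fingers":50},{"travel":[0,0,-30],"rotation":[0,0,0],"fingers":50},{"travel":[0,0,-40],"rotation":[0,0,0],"fingers":50},{"travel":[0,0,-48],"rotation":[0,0,0],"fingers":50},{"travel":[0,0,-48],"rotation":[0,0,0],"fingers":50},{"travel":[0,0,-48],"rotation":[0,0,0],"fingers":50}]'

```text
time_s: 4.15
position: [560.3, -174.0, 30.7]
ee_rot: [0.524, 0.852, -0.0, -0.0]
contact_force: [-0.4, 0.3, -0.2]
grip_width: 0.539
gripper_force: 0.0
```

Emit:
send_rows --steps '[{"travel":[0,0,-1],"rotation":[0,0,0],"fingers":30},{"travel":[0,0,-1],"rotation":[0,0,0],"fingers":10},{"travel":[0,0,-1],"rotation":[0,0,0],"fingers":0},{"travel":[0,0,-1],"rotation":[0,0,0],"fingers":0},{"travel":[0,0,-1],"rotation":[0,0,0],"fingers":0},{"travel":[0,0,-1],"rotation":[0,0,0],"fingers":0},{"travel":[0,0,-1],"rotation":[0,0,0],"fingers":0},{"travel":[0,0,-1],"rotation":[0,0,0],"fingers":0}]' --squeeze 30

```text
time_s: 4.95
position: [560.3, -174.0, 29.7]
ee_rot: [0.524, 0.852, -0.0, 0.0]
contact_force: [-0.2, -1.8, 0.6]
grip_width: 0.124
gripper_force: 30.0
```

Emit:
send_rows --steps '[{"travel":[0,0,20],"rotation":[0,0,0],"fingers":0},{"travel":[0,0,50],"rotation":[0,0,0],"fingers":0},{"travel":[0,0,90],"rotation":[0,0,0.1],"fingers":0},{"travel":[-8,33,110],"rotation":[0,0,0.2],"fingers":0},{"travel":[-18,73,120],"rotation":[0,0,0.3],"fingers":0},{"travel":[-28,113,120],"rotation":[0,0,0.42],"fingers":0},{"travel":[-38,153,120],"rotation":[0,0,0.54],"fingers":0},{"travel":[-48,193,120],"rotation":[0,0,0.66],"fingers":0}]'

```text
time_s: 5.75
position: [511.6, 20.5, 149.7]
ee_rot: [0.217, 0.976, 0.0, 0.0]
contact_force: [-0.1, 0.1, -0.9]
grip_width: 0.127
gripper_force: 30.0
```

Emit:
send_rows --steps '[{"travel":[-10,40,0],"rotation":[0,0,0.12],"fingers":0},{"travel":[-20,80,0],"rotation":[0,0,0.24],"fingers":0},{"travel":[-30,120,0],"rotation":[0,0,0.33],"fingers":0},{"travel":[-34.3,136,-10],"rotation":[0,0,0.356],"fingers":0},{"travel":[-34.3,136,-15],"rotation":[0,0,0.356],"fingers":0},{"travel":[-34.3,136,-15],"rotation":[0,0,0.356],"fingers":0},{"travel":[-34.3,136,-15],"rotation":[0,0,0.356],"fingers":0}]'

```text
time_s: 6.45
position: [478.2, 154.2, 134.7]
ee_rot: [0.044, 0.999, -0.0, -0.0]
contact_force: [0.1, -0.2, -0.6]
grip_width: 0.125
gripper_force: 30.0
```

```bash
python3 - <<'E'
from bench import bot
from h import *
import pickle
o=bot.get_obs();print(o["time_s"],o["position"],o["ee_rot"],o["joints"],o["contact_force"])
c=bot.calibration("wrist");w=bot.camera("wrist");s=bot.camera("scene");d=bot.camera("side")
pickle.dump((c,o),open("w3.pkl","wb"))
for n,i in zip("wsd",(w,s,d)):cv2.imwrite(f"pics/{n}3.png",i)
k=lambda i,x,y,a=80,b=60:cv2.resize(i[y:y+b,x:x+a],(400,300),interpolation=cv2.INTER_CUBIC)
cv2.imwrite("pics/m3.png",np.vstack([np.hstack([k(w,200,130,240,180),k(w,280,220)]),np.hstack([k(s,370,205),k(d,225,175)])]))
E
```

```text
6.45 [478.23365769 154.23450188 134.71446928] [ 4.41119781e-02  9.99026584e-01 -1.13447760e-04 -7.24866980e-05] [ 2.61311906e-01 -2.32659677e-01  1.91154596e+00 -1.73809095e-04
  1.46291287e+00 -1.22121309e+00] [ 0.09774867 -0.20514544 -0.58647496]
```

View pics/m3.png

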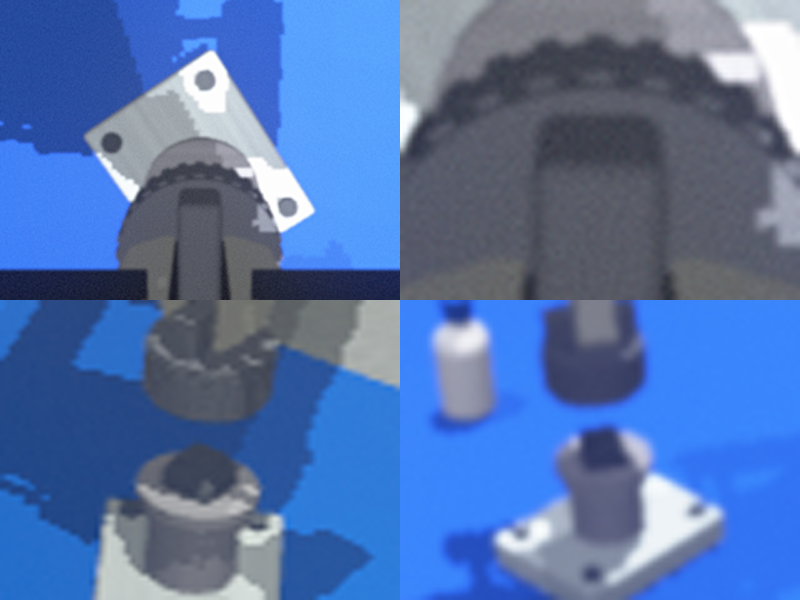

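```bash
python3 - <<'E'
from h import *
import pickle
from bench import bot
c,o=pickle.load(open("w3.pkl","rb"))
p=o["position"];tx=R.from_quat(o["ee_rot"]).apply([1,0,0]);ty=R.from_quat(o["ee_rot"]).apply([0,1,0])
print(tx,ty)
for q,z in[((320,252.6),152),((320,243),132)]:
    d=hit(c,*q,z)-p; print(d@tx,d@ty)
# block corners in wrist img: crop scale 5/3
for q in[(211,52),(85,136),(314,210)]: print(hit(c,200+q[0]*.6,130+q[1]*.6,21))
S,D=bot.calibration("scene"),bot.calibration("side")
for C,uc,uf in((S,411.8,409.4),(D,263.6,265.5)):
    a=proj(C,[[p[0],p[1],120],[478,155,64],[479,155,64],[478,156,64]])
    print(a[:,0],"obs cap-flange",uc-uf,"pred",a[0,0]-a[1,0],"dx",a[2,0]-a[1,0],"dy",a[3,0]-a[1,0])
E
```

```text
[-9.96108256e-01  8.81380940e-02  1.34823466e-04] [ 8.81380611e-02  9.96108241e-01 -2.33069719e-04]
22.46454002038012 0.038095064448305266
21.5716542902596 0.05884496635220967
[420.95513718 164.54686125  21.        ]
[455.02795045 100.80873912  21.        ]
[501.87813128 209.2075971   21.        ]
[410.77788816 408.70434254 408.4510371  409.12724535] obs cap-flange 2.400000000000034 pred 2.0735456110555788 dx -0.25330544648090836 dy 0.42290280168197114
[262.98217492 264.64614486 265.02721391 264.54671499] obs cap-flange -1.8999999999999773 pred -1.6639699410000048 dx 0.381069048948234 dy -0.0994298710695034
```

Everything agrees to within 1 mm, so I'm descending onto the head.

Emit:
send_rows --steps '[{"travel":[0,0,-15],"rotation":[0,0,0],"fingers":0},{"travel":[0,0,-28],"rotation":[0,0,0],"fingers":0},{"travel":[0,0,-32],"rotation":[0,0,0],"fingers":0},{"travel":[0,0,-34],"rotation":[0,0,0],"fingers":0},{"travel":[0,0,-34],"rotation":[0,0,0],"fingers":0}]'

```text
time_s: 7.1
position: [477.9, 155.0, 100.3]
ee_rot: [0.043, 0.999, -0.0, -0.0]
contact_force: [0.1, -0.0, -0.2]
grip_width: 0.125
gripper_force: 30.0
```

Emit:
send_rows --steps '[{"travel":[0,0,-1],"rotation":[0,0,0],"fingers":0},{"travel":[0,0,-2],"rotation":[0,0,0],"fingers":0},{"travel":[0,0,-3],"rotation":[0,0,0],"fingers":0},{"travel":[0,0,-3],"rotation":[0,0,0],"fingers":0}]'

```text
time_s: 7.5
position: [478.0, 155.0, 97.6]
ee_rot: [0.043, 0.999, -0.0, 0.0]
contact_force: [1.2, 0.4, 0.0]
grip_width: 0.128
gripper_force: 30.0
```

Emit:
send_rows --steps '[{"travel":[0,0,-1],"rotation":[0,0,0],"fingers":0},{"travel":[0,0,-2],"rotation":[0,0,0],"fingers":0},{"travel":[0,0,-2],"rotation":[0,0,0],"fingers":0}]'

```text
time_s: 7.8
position: [477.9, 155.0, 95.5]
ee_rot: [0.043, 0.999, -0.0, -0.0]
contact_force: [-0.3, 0.6, -0.4]
grip_width: 0.125
gripper_force: 30.0
```

Emit:
send_rows --steps '[{"travel":[0,0,-1],"rotation":[0,0,0],"fingers":0},{"travel":[0,0,-1.5],"rotation":[0,0,0],"fingers":0},{"travel":[0,0,-1.5],"rotation":[0,0,0],"fingers":0}]'

```text
time_s: 8.1
position: [478.0, 155.0, 94.0]
ee_rot: [0.043, 0.999, -0.0, -0.0]
contact_force: [0.9, 0.5, -1.0]
grip_width: 0.127
gripper_force: 30.0
```

Emit:
send_rows --steps '[{"travel":[0,0,-0.7],"rotation":[0,0,0],"fingers":0},{"travel":[0,0,-1],"rotation":[0,0,0],"fingers":0},{"travel":[0,0,-1],"rotation":[0,0,0],"fingers":0}]'

```text
time_s: 8.4
position: [478.0, 155.0, 93.1]
ee_rot: [0.043, 0.999, -0.0, -0.0]
contact_force: [0.2, -0.5, -0.9]
grip_width: 0.127
gripper_force: 30.0
```

Emit:
send_rows --steps '[{"travel":[0,0,-0.5],"rotation":[0,0,0],"fingers":0},{"travel":[0,0,-1],"rotation":[0,0,0],"fingers":0},{"travel":[0,0,-1],"rotation":[0,0,0],"fingers":0}]'

```text
time_s: 8.7
position: [478.0, 155.0, 92.1]
ee_rot: [0.043, 0.999, -0.0, -0.0]
contact_force: [0.3, 0.7, -0.9]
grip_width: 0.124
gripper_force: 30.0
```

Emit:
send_rows --steps '[{"travel":[0,0,-0.5],"rotation":[0,0,0],"fingers":0},{"travel":[0,0,-1],"rotation":[0,0,0],"fingers":0},{"travel":[0,0,-1],"rotation":[0,0,0],"fingers":0}]'

```text
time_s: 9.0
position: [478.0, 155.0, 91.1]
ee_rot: [0.043, 0.999, -0.0, -0.0]
contact_force: [-0.9, -1.3, -0.4]
grip_width: 0.127
gripper_force: 30.0
```

Emit:
send_rows --steps '[{"travel":[0,0,-0.5],"rotation":[0,0,0],"fingers":0},{"travel":[0,0,-0.5],"rotation":[0,0,0],"fingers":0}]'

```text
time_s: 9.2
position: [478.0, 155.0, 90.6]
ee_rot: [0.043, 0.999, -0.0, -0.0]
contact_force: [0.6, -0.0, -0.9]
grip_width: 0.124
gripper_force: 30.0
```

Emit:
send_rows --steps '[{"travel":[0,0,-0.5],"rotation":[0,0,0],"fingers":0},{"travel":[0,0,-0.5],"rotation":[0,0,0],"fingers":0}]'

```text
time_s: 9.4
position: [478.0, 155.0, 90.1]
ee_rot: [0.043, 0.999, -0.0, -0.0]
contact_force: [0.5, -0.4, -1.8]
grip_width: 0.124
gripper_force: 30.0
```

Emit:
send_rows --steps '[{"travel":[0,0,-0.5],"rotation":[0,0,0],"fingers":0},{"travel":[0,0,-0.5],"rotation":[0,0,0],"fingers":0}]'

```text
time_s: 9.6
position: [478.0, 155.1, 89.7]
ee_rot: [0.043, 0.999, -0.0, 0.0]
contact_force: [-0.5, -0.7, -1.1]
grip_width: 0.126
gripper_force: 30.0
```

Emit:
send_rows --steps '[{"travel":[0,0,-0.5],"rotation":[0,0,0],"fingers":0},{"travel":[0,0,-0.5],"rotation":[0,0,0],"fingers":0}]'

```text
time_s: 9.8
position: [478.1, 155.1, 89.6]
ee_rot: [0.043, 0.999, 0.0, 0.0]
contact_force: [-1.4, -0.2, 4.4]
grip_width: 0.124
gripper_force: 30.0
```

Contact came at a rim height of about 63 mm, which matches the flange. Now screwing in clockwise, sinking with the thread.

Emit:
send_rows --steps '[{"travel":[0,0,-0.15],"rotation":[0,0,-0.12],"fingers":0},{"travel":[0,0,-0.3],"rotation":[0,0,-0.24],"fingers":0},{"travel":[0,0,-0.5],"rotation":[0,0,-0.36],"fingers":0},{"travel":[0,0,-0.7],"rotation":[0,0,-0.48],"fingers":0}]' --squeeze 40

```text
time_s: 10.2
position: [478.3, 154.8, 88.9]
ee_rot: [0.282, 0.959, -0.0, 0.0]
contact_force: [-1.5, -3.8, 6.0]
grip_width: 0.123
gripper_force: 40.0
```

```bash
cat > st.py <<'E'
from bench import bot
from h import *
o=bot.get_obs();q=o["ee_rot"];y=R.from_quat(q).apply([0,1,0])
print(o["time_s"],o["position"].round(2),"yaw",round(float(np.arctan2(y[1],y[0])),3),"F",o["contact_force"].round(1),"T",o["ft_torque"].round(3),"q6",o["joints"][5].round(3),o["grip_width"]*93,o["gripper_force"])
E
python3 st.py
```

```text
10.2 [478.26 154.77  88.91] yaw 0.999 F [-1.5 -3.8  6. ] T [-0.798  0.229  0.157] q6 -0.736 11.393600655611328 40.02981126308441
```

Emit:
send_rows --steps '[{"travel":[0,0,-0.2],"rotation":[0,0,-0.12],"fingers":0},{"travel":[0,0,-0.4],"rotation":[0,0,-0.24],"fingers":0},{"travel":[0,0,-0.6],"rotation":[0,0,-0.36],"fingers":0},{"travel":[0,0,-0.8],"rotation":[0,0,-0.48],"fingers":0},{"travel":[0,0,-1],"rotation":[0,0,-0.6],"fingers":0},{"travel":[0,0,-1.2],"rotation":[0,0,-0.72],"fingers":0},{"travel":[0,0,-1.2],"rotation":[0,0,-0.72],"fingers":0}]'

```text
time_s: 10.9
position: [477.9, 154.4, 87.7]
ee_rot: [0.602, 0.799, -0.001, 0.0]
contact_force: [-5.3, -6.1, 7.6]
grip_width: 0.128
gripper_force: 40.0
```

```bash
python3 st.py
```

```text
10.9 [477.89 154.41  87.7 ] yaw 0.279 F [-5.3 -6.1  7.6] T [-1.32   0.95  -0.041] q6 -0.017 11.900947866385788 40.00725209712982
```

Emit:
send_rows --steps '[{"travel":[-0.5,-0.5,-0.1],"rotation":[0,0,-0.08],"fingers":0},{"travel":[-0.5,-0.5,-0.2],"rotation":[0,0,-0.16],"fingers":0},{"travel":[-0.5,-0.5,-0.2],"rotation":[0,0,-0.16],"fingers":0}]'

```text
time_s: 11.2
position: [477.6, 154.2, 87.5]
ee_rot: [0.663, 0.749, -0.0, 0.0]
contact_force: [-1.9, -4.9, 5.7]
grip_width: 0.124
gripper_force: 40.0
```

```bash
python3 st.py
```

```text
11.2 [477.61 154.22  87.49] yaw 0.121 F [-1.9 -4.9  5.7] T [-0.79   0.422  0.001] q6 0.141 11.53682990627474 39.99703824520111
```

Emit:
send_rows --steps '[{"travel":[0,0,-0.1],"rotation":[0,0,-0.08],"fingers":0},{"travel":[0,0,-0.2],"rotation":[0,0,-0.16],"fingers":0},{"travel":[0,0,-0.2],"rotation":[0,0,-0.16],"fingers":0}]'

```text
time_s: 11.5
position: [477.5, 154.2, 87.2]
ee_rot: [0.721, 0.693, -0.0, 0.0]
contact_force: [-2.8, -3.3, 5.4]
grip_width: 0.131
gripper_force: 40.0
```

```bash
python3 st.py
```

```text
11.5 [477.47 154.2   87.2 ] yaw -0.039 F [-2.8 -3.3  5.4] T [-0.845  0.662 -0.001] q6 0.301 12.223385062616844 39.997737407684326
```

Emit:
send_rows --steps '[{"travel":[-0.2,-0.3,-0.1],"rotation":[0,0,-0.08],"fingers":0},{"travel":[-0.2,-0.3,-0.25],"rotation":[0,0,-0.16],"fingers":0}]'

```text
time_s: 11.7
position: [477.3, 154.1, 87.0]
ee_rot: [0.774, 0.633, -0.0, 0.0]
contact_force: [-3.2, -2.1, 5.7]
grip_width: 0.125
gripper_force: 40.0
```

```bash
python3 st.py
```

```text
11.7 [477.32 154.1   86.97] yaw -0.199 F [-3.2 -2.1  5.7] T [-0.468  0.659  0.072] q6 0.461 11.618811039927316 40.024539828300476
```

Emit:
send_rows --steps '[{"travel":[0,0,-0.1],"rotation":[0,0,-0.08],"fingers":0},{"travel":[0,0,-0.25],"rotation":[0,0,-0.16],"fingers":0}]'

```text
time_s: 11.9
position: [477.2, 154.1, 86.7]
ee_rot: [0.822, 0.569, -0.0, 0.0]
contact_force: [-3.6, -2.4, 6.3]
grip_width: 0.125
gripper_force: 40.0
```

```bash
python3 st.py
```

```text
11.9 [477.24 154.14  86.73] yaw -0.359 F [-3.6 -2.4  6.3] T [-0.428  0.876  0.116] q6 0.621 11.669409317225893 40.026090145111084
```

Emit:
send_rows --steps '[{"travel":[-0.3,-0.1,-0.1],"rotation":[0,0,-0.08],"fingers":0},{"travel":[-0.3,-0.1,-0.25],"rotation":[0,0,-0.16],"fingers":0}]'

```text
time_s: 12.1
position: [477.0, 154.1, 86.5]
ee_rot: [0.865, 0.502, 0.0, 0.0]
contact_force: [-4.1, -0.2, 8.3]
grip_width: 0.126
gripper_force: 40.4
```

```bash
python3 st.py
```

```text
12.1 [477.02 154.14  86.54] yaw -0.519 F [-4.1 -0.2  8.3] T [-0.257  0.702  0.536] q6 0.781 11.764172206951855 40.44725239276886
```

Emit:
send_rows --steps '[{"travel":[0,0,-0.1],"rotation":[0,0,-0.08],"fingers":0},{"travel":[0,0,-0.25],"rotation":[0,0,-0.16],"fingers":0}]'

```text
time_s: 12.3
position: [477.1, 154.4, 86.5]
ee_rot: [0.902, 0.432, 0.0, -0.0]
contact_force: [-2.1, 3.3, 7.4]
grip_width: 0.134
gripper_force: 43.9
```

```bash
python3 st.py
```

```text
12.3 [477.14 154.38  86.51] yaw -0.678 F [-2.1  3.3  7.4] T [0.578 0.427 0.89 ] q6 0.94 12.501993454627947 43.87738821096718
```

The stop is clear: the torque jumped from 0.1 to 0.5 then 0.9 N m, and z stopped sinking. Next I unwind in small steps to find the stop angle.

Emit:
send_rows --steps '[{"travel":[0.2,0,0],"rotation":[0,0,0.06],"fingers":0},{"travel":[0.2,0,0],"rotation":[0,0,0.13],"fingers":0},{"travel":[0.2,0,0],"rotation":[0,0,0.13],"fingers":0}]'

```text
time_s: 12.6
position: [477.3, 154.5, 86.5]
ee_rot: [0.871, 0.492, 0.0, -0.0]
contact_force: [-3.9, 1.8, 6.8]
grip_width: 0.125
gripper_force: 39.4
```

```bash
python3 st.py
```

```text
12.6 [477.31 154.49  86.54] yaw -0.543 F [-3.9  1.8  6.8] T [0.313 0.811 0.258] q6 0.805 11.581738470762385 39.431124329566956
```

Emit:
send_rows --steps '[{"travel":[0,0,0],"rotation":[0,0,0.03],"fingers":0},{"travel":[0,0,0],"rotation":[0,0,0.03],"fingers":0}]'

```text
time_s: 12.8
position: [477.3, 154.5, 86.5]
ee_rot: [0.864, 0.504, 0.0, -0.0]
contact_force: [-3.6, 1.6, 6.9]
grip_width: 0.124
gripper_force: 39.4
```

```bash
python3 st.py
```

```text
12.8 [477.26 154.52  86.54] yaw -0.515 F [-3.6  1.6  6.9] T [0.284 0.852 0.102] q6 0.776 11.496092518556031 39.36933517456055
```

Emit:
send_rows --steps '[{"travel":[0,0,0],"rotation":[0,0,0.03],"fingers":0},{"travel":[0,0,0],"rotation":[0,0,0.03],"fingers":0}]'

```text
time_s: 13.0
position: [477.3, 154.5, 86.6]
ee_rot: [0.856, 0.517, 0.0, -0.0]
contact_force: [-3.3, 2.2, 7.3]
grip_width: 0.125
gripper_force: 39.5
```

```bash
python3 st.py
```

```text
13.0 [477.29 154.52  86.55] yaw -0.485 F [-3.3  2.2  7.3] T [ 0.353  0.815 -0.017] q6 0.747 11.614948459535475 39.468954205513
```

Emit:
send_rows --steps '[{"travel":[0,0,0],"rotation":[0,0,0.03],"fingers":0},{"travel":[0,0,0],"rotation":[0,0,0.03],"fingers":0}]'

```text
time_s: 13.2
position: [477.4, 154.5, 86.6]
ee_rot: [0.848, 0.529, 0.0, -0.0]
contact_force: [-2.7, 1.8, 8.5]
grip_width: 0.127
gripper_force: 39.5
```

```bash
python3 st.py
```

```text
13.2 [477.38 154.5   86.55] yaw -0.455 F [-2.7  1.8  8.5] T [ 0.359  0.692 -0.11 ] q6 0.717 11.816776067863847 39.48237419128418
```

Torque passes zero near yaw -0.49, so the stop is there. Backing off a quarter turn plus the socket play, which puts the tool at about 1.23.

Emit:
send_rows --steps '[{"travel":[0,0.1,0],"rotation":[0,0,0.11],"fingers":0},{"travel":[0,0.1,0.2],"rotation":[0,0,0.23],"fingers":0},{"travel":[0,0.2,0.4],"rotation":[0,0,0.35],"fingers":0},{"travel":[0.1,0.2,0.6],"rotation":[0,0,0.47],"fingers":0},{"travel":[0.2,0.2,0.75],"rotation":[0,0,0.59],"fingers":0},{"travel":[0.3,0.2,0.95],"rotation":[0,0,0.71],"fingers":0}]'

```text
time_s: 13.8
position: [477.6, 154.7, 87.4]
ee_rot: [0.61, 0.792, 0.0, -0.0]
contact_force: [-3.3, 1.2, 6.3]
grip_width: 0.126
gripper_force: 39.6
```

```bash
python3 st.py
```

```text
13.8 [477.64 154.67  87.44] yaw 0.259 F [-3.3  1.2  6.3] T [ 0.298  0.67  -0.117] q6 0.003 11.67573040073013 39.568310379981995
```

Emit:
send_rows --steps '[{"travel":[0,0,0.2],"rotation":[0,0,0.12],"fingers":0},{"travel":[0.1,0,0.4],"rotation":[0,0,0.24],"fingers":0},{"travel":[0.2,0.1,0.6],"rotation":[0,0,0.36],"fingers":0},{"travel":[0.2,0.1,0.75],"rotation":[0,0,0.48],"fingers":0},{"travel":[0.3,0.1,0.95],"rotation":[0,0,0.6],"fingers":0},{"travel":[0.3,0.2,1.15],"rotation":[0,0,0.72],"fingers":0}]'

```text
time_s: 14.4
position: [477.9, 154.8, 88.6]
ee_rot: [0.292, 0.957, 0.0, 0.0]
contact_force: [-3.1, 1.0, 7.2]
grip_width: 0.12
gripper_force: 39.6
```

```bash
python3 st.py
```

```text
14.4 [477.86 154.83  88.56] yaw 0.979 F [-3.1  1.   7.2] T [ 0.153  0.642 -0.166] q6 -0.717 11.18847654674478 39.56544041633606
```

Emit:
send_rows --steps '[{"travel":[-0.1,0,0.2],"rotation":[0,0,0.12],"fingers":0},{"travel":[-0.1,0.1,0.42],"rotation":[0,0,0.26],"fingers":0},{"travel":[-0.1,0.1,0.42],"rotation":[0,0,0.26],"fingers":0},{"travel":[-0.1,0.1,0.42],"rotation":[0,0,0.26],"fingers":0}]'

```text
time_s: 14.8
position: [477.9, 154.9, 89.0]
ee_rot: [0.167, 0.986, 0.0, 0.0]
contact_force: [-2.4, 0.0, 7.4]
grip_width: 0.126
gripper_force: 39.4
```

```bash
python3 st.py; python3 - <<'E'
from bench import bot
from h import *
w,s,d=bot.camera("wrist"),bot.camera("scene"),bot.camera("side")
k=lambda i,x,y,a=80,b=60:cv2.resize(i[y:y+b,x:x+a],(400,300),interpolation=cv2.INTER_CUBIC)
cv2.imwrite("pics/m4.png",np.vstack([np.hstack([k(w,200,130,240,180),s[::2,::2][:,:][0:240].repeat(1,0) if 0 else cv2.resize(s,(400,300))]),np.hstack([k(s,370,205),k(d,225,175)])]))
E
```

```text
14.8 [477.89 154.86  89.  ] yaw 1.234 F [-2.4  0.   7.4] T [0.101 0.477 0.017] q6 -0.972 11.694976375745389 39.38526213169098
```

View pics/m4.png

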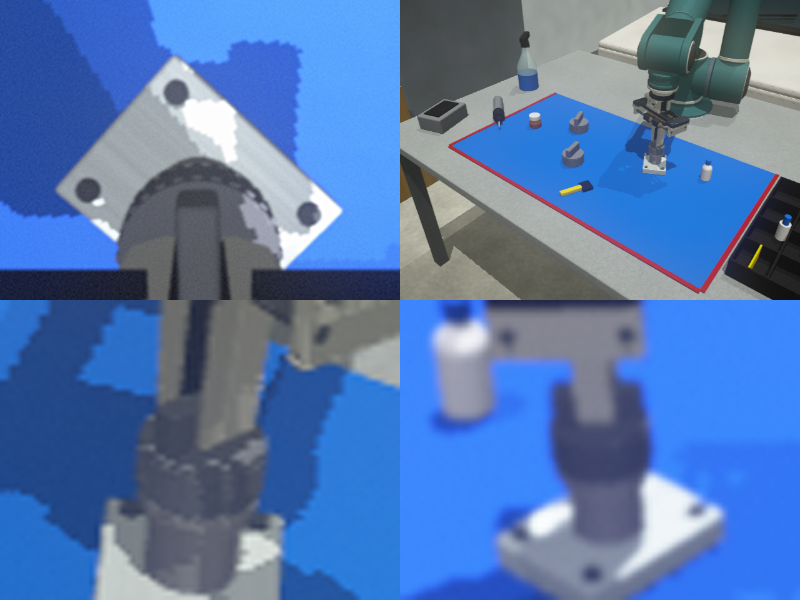

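The pictures show the cap flush on the flange and still gripped, with the bystanders where they were. z rose 2.46 mm, which is about 1.54 rad, and the angle count gives about 1.58 rad, so it is backed off a quarter turn.

```bash
python3 -c "
from bench import bot
print(bot.sign_off())"
```

```text
the job is handed in; nothing more can be done
None
```

The 52 mm cap sits flush on the flange; I screwed it in to the stop, backed it off about a quarter turn (1.54 to 1.58 rad measured) and handed in at about 15 s with it still gripped, and the bottle, jar and scraper were not touched.

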